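# Post a seal housing through the chute gate into the deposit box

## Robot

A 6-joint arm with a two-finger parallel gripper is mounted at the origin on the work surface. World frame = base frame: x ahead of the robot, y to its left, z up, the work surface at z = 0. Lengths are in m, angles in rad, forces in N, time in s.
With the tool pointing down it reaches from about 0.4 to 0.825 m from the base axis. Payload 7 kg.
Tool frame: the origin (TCP) lies midway between the tips of the shut fingers; the grasp point (between the pads) lies 19 mm behind it (env.tcp_to_grasp is the distance from the TCP to the grasp point, in m); z points along the fingers, y is the line along which they close (so a half turn about z gives the same grasp; the last joint's range is limited). The gripper opens to 88 mm and grips with 3 to 60 N. Pads are 19 mm wide; open, the fingers measure 130 mm over their backs; the gripper's body (78 mm by 193 mm) begins 47 mm behind the grasp point.
Start: joints at [-0.9, 0.359, 0.012, 0, -1.224, -0.288], TCP at [0.252, -0.626, 0.227] pointing down, gripper open.
Joint ranges: [-3.07, 3.07], [-1.43, 2.12], [-1.02, 1.25], [-3.03, 1.67], [-3.05, -0], [-3.03, 3.03]. Speed limits (rad/s): [2.39, 2.39, 3.01, 3.14, 3.14, 3.14].

## Interface

Orientations are given as a unit quaternion [x, y, z, w].
In Python, from workcell import env gives the robot as it stands.
- The arm moves only by the tool move_arm, never from a script. Its argument "rows" is a list of rows, each a list of 3 entries, a list of its own where there are three numbers: the shift along the tool's x, y, z scaled (see below), then the turn, a rotation vector about the tool's x, y, z scaled (see below), then the gripper command: -1 is fully open, 1 is shut, values between are in proportion. A call has exactly 10 rows; each row is the pose to reach, as a shift and turn from the pose commanded when the call began, along the tool's axes at that moment, turning the shorter way round; what a row does not reach only later rows make up. The controller multiplies each number of a shift by 600 mm and each number of a turn by 360 degrees. A row lasts 1/12 s, in which the tool goes at most 41.7 mm and 7.16 degrees, less where a joint would pass 70% of its speed; a pose out of reach is approached as far as the arm can. A call with a number of a shift or a turn outside -1 to 1 is refused whole. A call with a gripper value outside its range is refused whole. The fingers move at their own pace and stop on an object; the grip force is fixed at half the most. Time passes only in rows, so rows that repeat a pose let the fingers close, or fill a call up. It gives the time, the measured TCP pose, the force and the opening at its end, in the units of the state.
- env.get_obs(): the state, without advancing time (a new reading comes with each control period).
- env.get_image(name): name is "scene" or "top"; returns the picture (420x560x3 uint8, red, green, blue); there is no depth.
- env.camera_info(name): a dict with "fx", "fy", "cx", "cy" (pixels), "cam_to_world" (4x4, takes a point from camera to world coordinates). Camera axes: x right, y down, z forward; pixel columns grow to the right and rows downward; lengths in m; the calibration is good to about 2 mm. A picture is of the moment at which its call begins. camera_info takes no time and is no camera call.
- env.job_done(): hands the job in, once; it reports no verdict.
Trained networks look in the newest picture that a camera, given by its name, has taken for a name from the list of things; names that differ only in an ending like _2 or _b are one class to them, and where a whole thing is asked for, a point or a joint stands for the part that bears it (a point fixed in the world has none). Each returns a list of dicts, best first, with "confidence" (0 to 1); they miss things now and then, are a little off and sometimes report something else, mostly with a low value. They report only what shows in the picture. A call takes as long as a camera call. They do not tell look-alikes from the thing itself.
- env.silhouettes(camera, query): "region" (420x560 bool, what is visible of it) and "location" ([column, row] in pixels, amid what is visible of it).
The state is a dict: "clock": time; "joint_positions": joint angles; "joint_vel": joint speeds; "effort": joint torques, N m; "ee_pos": TCP position; "tcp_rot": TCP orientation; "wrist_force": force on the tool from outside, world axes, zero at the start; "moment": the same for the moment, N m; "gripper_width": finger opening in m.
Only numpy, scipy, OpenCV 4.12 (cv2) and the standard library are available. Lean on these libraries where they do the work, as an engineer would, in place of code of your own. Each camera call takes 0.05 s, during which the arm holds its last target. There are 200 camera calls.

## Task

Hook a fingertip behind the lip of the brass chute's slide gate and draw the gate out along its rail to its stop, then push the aluminium seal housing that waits on the landing through the open gate so that it slides down the chute into the green box, and push the gate fully home again. Use only light touches of the fingers: neither the gate nor the housing may be gripped, and nothing is lifted. Leave the other things on the desk where they are.

Things in the scene. Friction and masses are not known exactly. Their poses are not given: they have to be found in the camera images.
- chute: Brass chute unit at the desk's right-hand edge, fixed. Origin: on the desk surface, mid passage, in the gate's plane. y points upstream along the landing (the housing travels to -y); x points across the passage, the gate draws out to -x (near side). It stands on a 15 mm thick board, x -222 to +68, y -6 to +190 mm, partly overhanging the desk.
- landing_edge (a point): Where the flat brass landing (18 mm above the desk) meets the slope: chute x 0, y -8 mm. Axes of the chute. The landing runs upstream to chute y 150 mm, 80 mm wide between 3 mm walls with tops 51 mm above the desk, open above and upstream. From the edge to -y the floor falls at 38 degrees for 160 mm between side walls and ends inside the green box.
- rail_end (a point): End stop of the gate's brass channel rail: chute x -217, y 0 mm, 27 mm above the desk. Axes of the chute. The rail (11 mm wide, top 21 mm above the desk) runs from here along +x under the blade to the guide posts, which stand in pairs on both sides of the passage: chute |x| 40 to 48 mm, |y| up to 11 mm, tops 65 mm above the desk.
- gate: Brass slide gate: upright blade 3 mm thick, 20 to 62 mm above the desk, across the passage in the plane chute y = 0. Axes of the chute; home, its origin is the chute's; it moves to chute -x as it opens. The near end is folded into an upright lip on the blade's upstream side (see gate_lip). 0.15 kg, about 2 N of sliding friction; it stays where it is left.
- gate_lip (a point): Middle of the back face (+x, facing the chute) of the gate's lip, 43 mm above the desk, at gate x -103, y 26 mm; moves with the gate, same axes. The lip is 4 mm thick (front face at gate x -107 mm, rolled top to -109), 52 mm wide (gate y -1 to 50 mm), 24 to 66 mm above the desk. With the gate home there are 55 mm of open space behind it.
- gate_slide (a joint): How far the gate is drawn out, m: 0 is home (passage shut), 0.090 is drawn out to its stop (passage fully clear). It may start up to 12 mm ajar.
- housing: The seal housing to post: a squat aluminium drum, 28 mm high, 46 mm across its foot flange (10 mm high) and 40 mm above it, about 0.11 kg, standing on the brass landing behind the gate. Origin: centre of its underside, z up. It slides easily on brass (friction about 0.3) and runs down the slope by itself once its middle is past the edge at chute y = -8 mm.
- box_floor (a point): Centre of the inner floor of the green deposit box, below and beside the desk's right-hand edge, 150 mm below the desk surface; same axes as the chute. The box is open at the top, inside 200 mm (x) by 160 mm (y) by 100 mm deep.
- stand: Bystander, fixed: slotted wooden stand, 130 x 287 x 50 mm, holding the pliers, the red cover and the spare housing. Origin: near the middle of its underside.
- pliers: Bystander: steel sealing pliers, 205 mm long, upright in a slot of the stand, black grips up. Origin: underside of the jaws.
- cover: Bystander: red plastic meter cover, 45 x 130 x 100 mm, on edge in a slot of the stand. Origin: centre of its lower edge.
- spare: Bystander: a second seal housing like the first, in the round recess of the stand; it stays there. Origin: centre of its underside.
- meter: Bystander: electricity meter lying face up on the desk, 172 x 122 x 76 mm. Origin: centre of its underside.
- seal_tray: Bystander: aluminium tray of small seals, 170 x 120 x 35 mm, on the desk. Origin: centre of its underside.
- screwdriver: Bystander: screwdriver with a yellow handle lying on the desk. Origin: below its middle.
- tea_glass: Bystander: glass of tea, 85 mm high, 62 mm across, on the far side of the desk. Origin: centre of its underside.
There are look-alikes about, which are no part of the job. Leave any orange or red look-alike of the housing alone.

How it is judged:
By the outcome, as a careful person would: the job done as asked, in the order asked, and still so for the second after the job is handed in, with the robot touching nothing.
It also fails if it takes over 61 s, if anything falls off the work surface, if the arm or the gripper's body presses on something with over 40 N, if the wrist force passes 120 N, or if a joint passes its speed limit or range.

## Working session

There is one attempt and no reset: what is moved stays moved. The work goes in short steps, Python scripts to look and compute and a tool call to move; the robot and the scene stay as the last step left them, time stands still between calls to the robot, and variables do not carry over. Pictures are saved under pics/ and viewed, on a budget of 10 in all, crops included, one or two more only if the job needs it, and the job is handed in when it is done.

Besides the shell and the picture viewer there is one more tool, called as name(argument=value, ...) on one line, values as JSON. move_arm: Moves the arm, as the interface text tells. Its arguments: {"type":"object","properties":{"rows":{"type":"array"}},"required":["rows"]}

```bash
mkdir -p pics; ls
python3 - <<'E'
from workcell import env
import cv2,numpy as np
o=env.get_obs();print(o)
for n in("scene","top"):
    im=env.get_image(n);cv2.imwrite(f"pics/{n}0.png",cv2.cvtColor(im,cv2.COLOR_RGB2BGR))
    c=env.camera_info(n);print(n,c)
    for q in("gate","housing","chute","gate_lip","stand"):
        for r in env.silhouettes(n,q)[:3]:
            ys,xs=np.nonzero(r["region"]);print(n,q,round(r["confidence"],2),r["location"],len(xs),xs.min(),xs.max(),ys.min(),ys.max())
E
```

```text
pics
{'clock': 0.0, 'joint_positions': array([-8.99903753e-01,  3.59397663e-01,  1.10587098e-02, -3.50863933e-04,
       -1.22410422e+00, -2.88088489e-01]), 'joint_vel': array([-7.25414460e-04, -2.02075964e-05,  5.59662554e-04, -1.25226817e-03,
       -1.94523723e-03,  1.37407750e-03]), 'effort': array([-4.03969289e-04, -5.82724893e+01,  2.93044960e+01,  6.99740231e+00,
        6.80366720e-03, -1.69117775e-04]), 'ee_pos': array([ 0.25191108, -0.62570059,  0.22561553]), 'tcp_rot': array([-1.90176799e-01,  9.81749500e-01,  8.06659983e-04, -2.33523713e-04]), 'wrist_force': array([0.61857341, 0.12993704, 0.75895265]), 'moment': array([ 0.0515612 , -0.0152624 , -0.00465799]), 'gripper_width': 0.08770691196196571}
scene {'fx': 486.5628230426615, 'fy': 486.5628230426615, 'cx': 281.99168863256716, 'cy': 207.05618436723972, 'cam_to_world': array([[-0.72949623,  0.56661942, -0.38311576,  1.09998426],
       [ 0.68380907,  0.61686354, -0.38972366,  0.61367371],
       [ 0.01550515, -0.54627997, -0.83745912,  1.16485919],
       [ 0.        ,  0.        ,  0.        ,  1.        ]])}
scene gate 
[... 442 characters left out ...]
'fy': 451.1370486720873, 'cx': 280.92954849402753, 'cy': 206.67064870500835, 'cam_to_world': array([[ 0.01573357, -0.99663111,  0.08049152,  0.46111368],
       [-0.99956422, -0.01366674,  0.0261645 ,  0.03388924],
       [-0.0249763 , -0.0808681 , -0.99641183,  1.12185112],
       [ 0.        ,  0.        ,  0.        ,  1.        ]])}
top gate 0.69 [432.3, 210.5] 481 416 441 170 235
top housing 0.64 [359.0, 132.4] 274 351 368 121 139
top housing 0.53 [318.2, 195.9] 273 309 327 189 206
top chute 0.63 [426.4, 206.2] 16719 346 517 139 287
top gate_lip 0.77 [433.7, 201.5] 431 422 440 169 234
top gate_lip 0.72 [382.9, 196.8] 237 376 392 187 203
top stand 0.57 [217.2, 194.5] 4444 149 269 159 216
```

Run:
```python
import cv2
a=cv2.imread("pics/top0.png");cv2.imwrite("pics/t1.png",cv2.resize(a[120:300,300:540],None,fx=3.3,fy=3.3,interpolation=cv2.INTER_CUBIC))
a=cv2.imread("pics/scene0.png");cv2.imwrite("pics/s1.png",cv2.resize(a[80:230,100:300],None,fx=4,fy=4,interpolation=cv2.INTER_CUBIC))
```

```text
(no output)
```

View pics/t1.png

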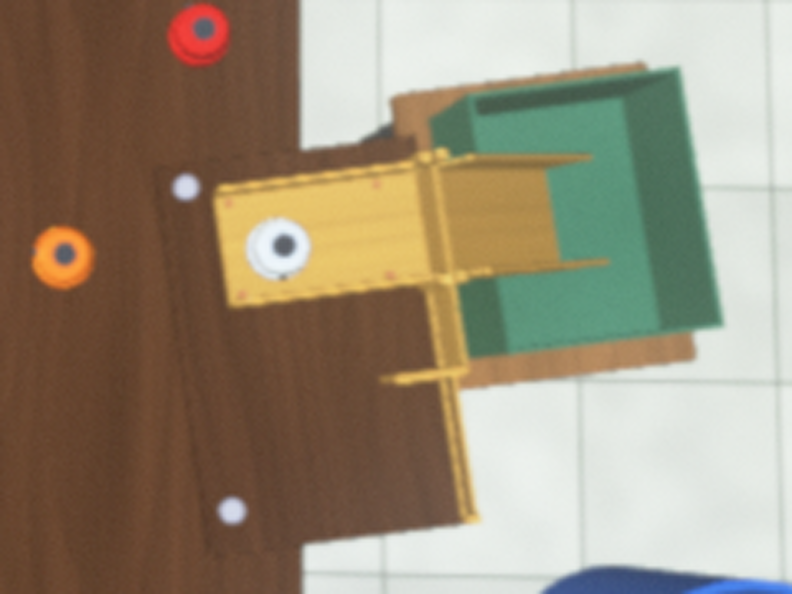

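View pics/s1.png

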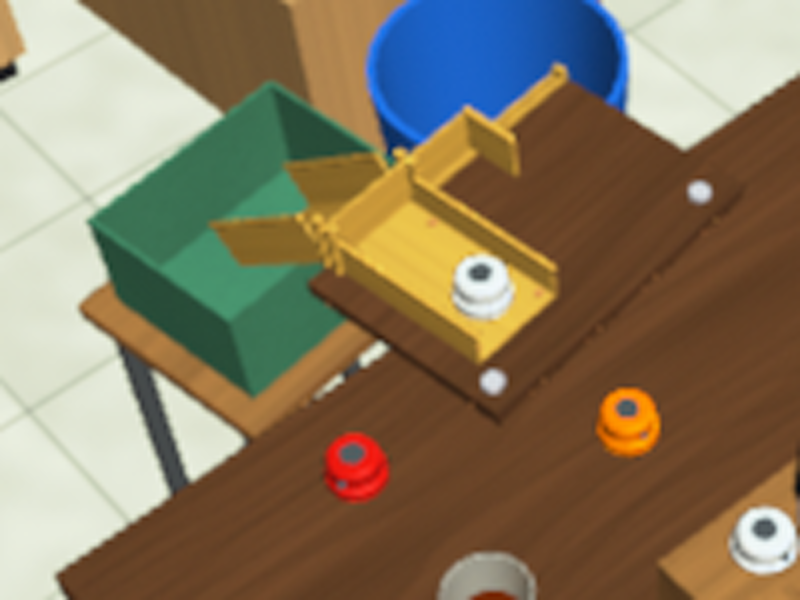

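View pics/top0.png

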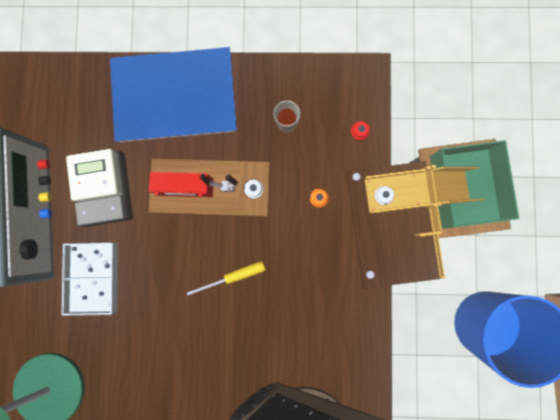

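The top view shows the chute with its gate at top column ≈433. The lip tip is at about (416,235), the rail end at (444,278) and the white housing on the landing at (384,194). I'll fit the chute pose from the labelled corners in both views.

```bash
cat > h.py <<'E'
from workcell import env
import numpy as np,cv2
from scipy.optimize import least_squares
def proj(n,P):
    c=env.camera_info(n);T=np.linalg.inv(c["cam_to_world"]);p=np.atleast_2d(P)@T[:3,:3].T+T[:3,3]
    return np.c_[c["fx"]*p[:,0]/p[:,2]+c["cx"],c["fy"]*p[:,1]/p[:,2]+c["cy"]]
def ray(n,uv,z):
    c=env.camera_info(n);M=c["cam_to_world"];d=M[:3,:3]@[(uv[0]-c["cx"])/c["fx"],(uv[1]-c["cy"])/c["fy"],1]
    return M[:3,3]+d*(z-M[2,3])/d[2]
def c2w(q,P):
    P=np.atleast_2d(P).astype(float);c,s=np.cos(q[2]),np.sin(q[2])
    return np.c_[q[0]+c*P[:,0]-s*P[:,1],q[1]+s*P[:,0]+c*P[:,1],P[:,2]]
def w2c(q,w):
    c,s=np.cos(q[2]),np.sin(q[2]);d=np.array(w[:2])-q[:2];return np.array([c*d[0]+s*d[1],-s*d[0]+c*d[1]])
E
python3 - <<'E'
from h import *
# cam, crop px, chute pt mm, moves with gate
L=[("top",(476,521),(-217,0,27),0),("top",(230,305),(-41.5,150,51),0),("top",(217,188),(41.5,150,51),0),
("top",(382,379),(-105,50,66),1),("top",(155,167),(68,190,15),0),("top",(207,555),(-222,190,15),0),("top",(475,522),(-222,-6,15),0),("top",(467,372),(-107,-1,66),1),
("scene",(560,70),(-217,0,27),0),("scene",(556,268),(-41.5,150,51),0),("scene",(480,343),(41.5,150,51),0),("scene",(517,140),(-105,50,66),1),("scene",(468,108),(-105,-1,66),1)]
px=[np.array(p)/3.3+[300,120] if n=="top" else np.array(p)/4+[100,80] for n,p,_,_ in L]
def f(q):
    r=[]
    for (n,_,P,g),u in zip(L,px):
        P=np.array(P)/1000; P=P-[g*q[3],0,0]; r.append((proj(n,c2w(q,P))-u)[0])
    return np.ravel(r)
s=least_squares(f,[.48,-.33,0.1,0],loss="soft_l1");print(s.x.round(4));print(s.fun.reshape(-1,2).round(1)) 
q=s.x;np.save("q.npy",q)
for n,u in(("top",np.array([283,246])/3.3+[300,120]),("top",(382.9,196.8)),("scene",(217.6,152.2)),("scene",np.array([480,272])/4+[100,80])):
    for z in(.032,.046): w=ray(n,u,z);print(n,z,w.round(3),w2c(q,w).round(3))
print("lip back",c2w(q,[-.103-q[3],.026,.043]),"railend",c2w(q,[-.217,0,.027]))
E
```

```text
[ 0.6014 -0.292   0.1461  0.0051]
[[-2.4 -0.9]
 [ 0.5 -0.7]
 [-0.6  0.3]
 [ 2.8  0. ]
 [-1.9  0.4]
 [-0.6  0.7]
 [-1.   0.2]
 [-1.   0.1]
 [-0.3 -0.7]
 [-0.6 -0.7]
 [-0.6 -2.4]
 [-0.9 -1. ]
 [-0.9 -0.6]]
top 0.032 [ 0.582 -0.19   0.032] [-0.004  0.103]
top 0.046 [ 0.58  -0.187  0.046] [-0.005  0.107]
top 0.032 [ 0.576 -0.183  0.032] [-0.009  0.111]
top 0.046 [ 0.575 -0.181  0.046] [-0.01   0.114]
scene 0.032 [ 0.59  -0.187  0.032] [0.004 0.106]
scene 0.046 [ 0.596 -0.177  0.046] [0.011 0.115]
scene 0.032 [ 0.574 -0.195  0.032] [-0.013  0.1  ]
scene 0.046 [ 0.581 -0.185  0.046] [-0.005  0.109]
lip back [[ 0.49066865 -0.28205061  0.043     ]] railend [[ 0.38667174 -0.32362994  0.027     ]]
```

```bash
cat >> h.py <<'E'
from scipy.spatial.transform import Rotation as R
def go(x,y,z):
    "chute-frame TCP target (mm) -> scaled tool shift & turn from measured pose, tool x = chute -x, y = chute y"
    q=np.load("q.npy");o=env.get_obs();r=R.from_quat(o["tcp_rot"])
    w=c2w(q,np.array([x,y,z])/1e3)[0]
    c,s=np.cos(q[2]),np.sin(q[2]);t=R.from_matrix(np.array([[-c,-s,0],[-s,c,0],[0,0,-1]]).T)
    print((x,y,z),"shift",(r.inv().apply(w-o["ee_pos"])/.6).round(4),"turn",((r.inv()*t).as_rotvec()/2/np.pi).round(4))
def st():
    q=np.load("q.npy");o=env.get_obs();print("t",round(o["clock"],2),"chute mm",(w2c(q,o["ee_pos"])*1e3).round(1),"z",round(o["ee_pos"][2]*1e3,1),"F",o["wrist_force"].round(1))
E
python3 -c "
from h import *
go(-78,30,150)"
```

```text
(-78, 30, 150) shift [-0.6333  0.3781  0.1276] turn [0.     0.     0.0377]
```

move_arm(rows=[[[-0.633,0.378,0.127],[0,0,0.0377],1],[[-0.633,0.378,0.127],[0,0,0.0377],1],[[-0.633,0.378,0.127],[0,0,0.0377],1],[[-0.633,0.378,0.127],[0,0,0.0377],1],[[-0.633,0.378,0.127],[0,0,0.0377],1],[[-0.633,0.378,0.127],[0,0,0.0377],1],[[-0.633,0.378,0.127],[0,0,0.0377],1],[[-0.633,0.378,0.127],[0,0,0.0377],1],[[-0.633,0.378,0.127],[0,0,0.0377],1],[[-0.633,0.378,0.127],[0,0,0.0377],1]])

```text
clock: 1.43
ee_pos: [0.5009, -0.2982, 0.1561]
tcp_rot: [-0.073, 0.997, -0.0, 0.0]
wrist_force: [1.0, -1.0, -0.4]
gripper_width: 0.0267
```

move_arm(rows=[[[0,0,0],[0,0,0],1],[[0,0,0],[0,0,0],1],[[0,0,0],[0,0,0],1],[[0,0,0],[0,0,0],1],[[0,0,0],[0,0,0],1],[[0,0,0],[0,0,0],1],[[0,0,0],[0,0,0],1],[[0,0,0],[0,0,0],1],[[0,0,0],[0,0,0],1],[[0,0,0],[0,0,0],1]])

```text
clock: 2.27
ee_pos: [0.4998, -0.3002, 0.1561]
tcp_rot: [-0.073, 0.997, -0.0, 0.0]
wrist_force: [-0.1, 0.4, -0.1]
gripper_width: 0.0005
```

```bash
python3 -c "
from h import *
st();go(-78,30,75);go(-78,30,36)
a=cv2.cvtColor(env.get_image('scene'),cv2.COLOR_RGB2BGR);cv2.imwrite('pics/s2.png',cv2.resize(a[40:190,100:300],None,fx=4,fy=4,interpolation=2))"
```

```text
t 2.27 chute mm [-101.7    6.7] z 156.1 F [-0.1  0.4 -0.1]
(-78, 30, 75) shift [-0.0395  0.0388  0.1351] turn [-0.      0.     -0.0001]
(-78, 30, 36) shift [-0.0395  0.0388  0.2001] turn [-0.      0.     -0.0001]
```

View pics/s2.png

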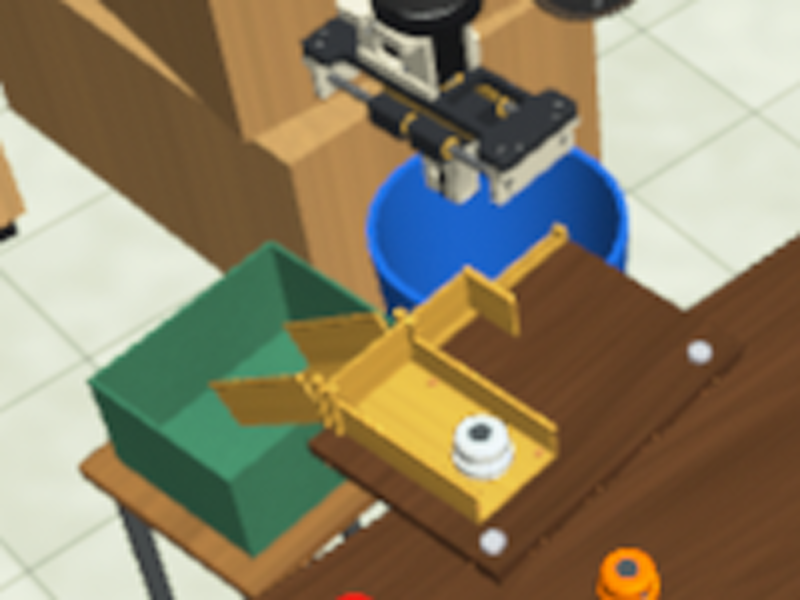

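The scene crop shows the shut fingers at about (455,190), above and short of the lip at (495,300), with free space behind it. Next I move over that gap and then down.

move_arm(rows=[[[-0.0395,0.039,0],[0,0,0],1],[[-0.0395,0.039,0],[0,0,0],1],[[-0.0395,0.039,0.06],[0,0,0],1],[[-0.0395,0.039,0.12],[0,0,0],1],[[-0.0395,0.039,0.135],[0,0,0],1],[[-0.0395,0.039,0.16],[0,0,0],1],[[-0.0395,0.039,0.18],[0,0,0],1],[[-0.0395,0.039,0.2],[0,0,0],1],[[-0.0395,0.039,0.2],[0,0,0],1],[[-0.0395,0.039,0.2],[0,0,0],1]])

```text
clock: 3.15
ee_pos: [0.5199, -0.2735, 0.0363]
tcp_rot: [-0.073, 0.997, -0.0, -0.001]
wrist_force: [0.4, 0.4, -0.2]
gripper_width: 0.0003
```

```bash
python3 -c "
from h import *
st();go(-98,30,36);go(-180,30,36)
a=cv2.cvtColor(env.get_image('scene'),cv2.COLOR_RGB2BGR);cv2.imwrite('pics/s3.png',cv2.resize(a[40:190,100:300],None,fx=4,fy=4,interpolation=2))"
```

```text
t 3.15 chute mm [-77.9  30.2] z 36.3 F [ 0.4  0.4 -0.2]
(-98, 30, 36) shift [ 0.0335 -0.0003  0.0005] turn [ 0.     -0.0002  0.    ]
(-180, 30, 36) shift [ 0.1701 -0.0003  0.0006] turn [ 0.     -0.0002  0.    ]
```

View pics/s3.png

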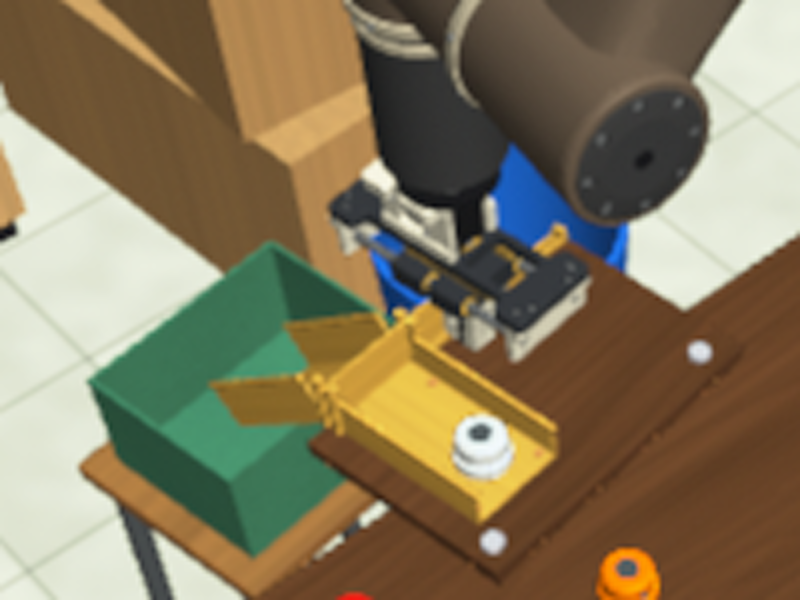

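The fingers are in the gap at (470,325), behind the lip and clear of the wall. Now I draw the gate.

move_arm(rows=[[[0.02,0,0],[0,0,0],1],[[0.033,0,0],[0,0,0],1],[[0.045,0,0],[0,0,0],1],[[0.057,0,0],[0,0,0],1],[[0.07,0,0],[0,0,0],1],[[0.083,0,0],[0,0,0],1],[[0.096,0,0],[0,0,0],1],[[0.11,0,0],[0,0,0],1],[[0.12,0,0],[0,0,0],1],[[0.12,0,0],[0,0,0],1]])

```text
clock: 4.03
ee_pos: [0.4469, -0.2839, 0.0359]
tcp_rot: [-0.073, 0.997, 0.0, -0.001]
wrist_force: [-0.5, -0.0, -0.6]
gripper_width: 0.0005
```

```bash
python3 -c "
from h import *
st();go(-180,30,36)"
```

```text
t 4.03 chute mm [-151.7   30.5] z 35.9 F [-0.5 -0.  -0.6]
(-180, 30, 36) shift [ 0.0472 -0.0009 -0.0001] turn [ 0.0001 -0.0002 -0.0001]
```

move_arm(rows=[[[0.01,0,0],[0,0,0],1],[[0.02,0,0],[0,0,0],1],[[0.03,0,0],[0,0,0],1],[[0.036,0,0],[0,0,0],1],[[0.04,0,0],[0,0,0],1],[[0.043,0,0],[0,0,0],1],[[0.046,0,0],[0,0,0],1],[[0.049,0,0],[0,0,0],1],[[0.051,0,0],[0,0,0],1],[[0.053,0,0],[0,0,0],1]])

```text
clock: 4.87
ee_pos: [0.4172, -0.2884, 0.036]
tcp_rot: [-0.073, 0.997, 0.0, -0.0]
wrist_force: [2.0, 1.5, -0.8]
gripper_width: 0.0004
```

```bash
python3 -c "
from h import *
st()
for n in('scene','top'):
  a=cv2.cvtColor(env.get_image(n),cv2.COLOR_RGB2BGR)
  cv2.imwrite('pics/%s4.png'%n,a)
cv2.imwrite('pics/s4.png',cv2.resize(cv2.imread('pics/scene4.png')[40:190,100:300],None,fx=4,fy=4,interpolation=2))"
```

```text
t 4.87 chute mm [-181.7   30.4] z 36.0 F [ 2.   1.5 -0.8]
```

View pics/s4.png

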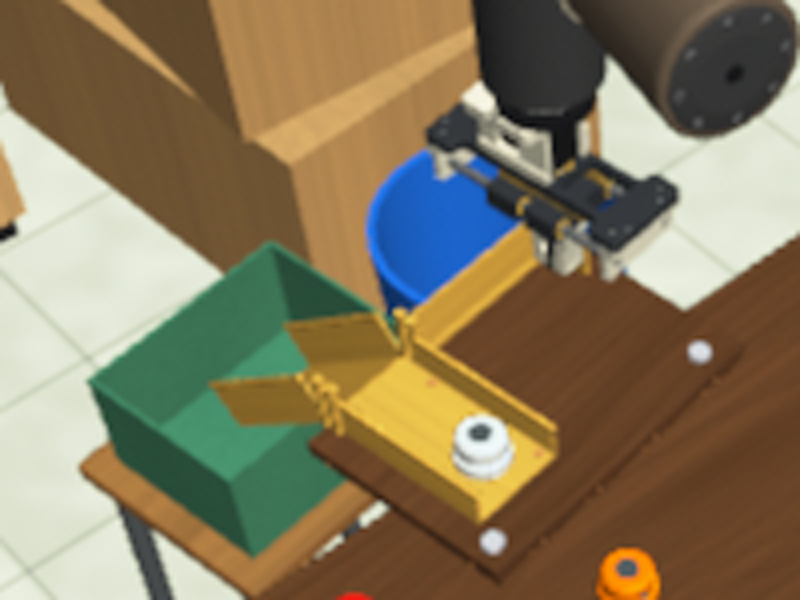

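The gate has followed the fingers and the passage is clear. I'll creep on until the force shows the stop.

move_arm(rows=[[[0.001,0,0],[0,0,0],1],[[0.002,0,0],[0,0,0],1],[[0.003,0,0],[0,0,0],1],[[0.004,0,0],[0,0,0],1],[[0.005,0,0],[0,0,0],1],[[0.006,0,0],[0,0,0],1],[[0.007,0,0],[0,0,0],1],[[0.007,0,0],[0,0,0],1],[[0.007,0,0],[0,0,0],1],[[0.007,0,0],[0,0,0],1]])

```text
clock: 5.8
ee_pos: [0.4168, -0.289, 0.0365]
tcp_rot: [-0.073, 0.997, -0.001, 0.003]
wrist_force: [11.0, 4.4, -5.1]
gripper_width: 0.0002
```

```bash
python3 -c "
from h import *
st()"
```

```text
t 5.8 chute mm [-182.2   29.8] z 36.5 F [11.   4.4 -5.1]
```

It is at the stop: 12 N with only 0.5 mm of travel. I unhook, rise and go round behind the housing.

move_arm(rows=[[[-0.025,0,0],[0,0,0],1],[[-0.025,0,0],[0,0,0],1],[[-0.025,0,0],[0,0,0],1],[[-0.025,0,-0.07],[0,0,0],1],[[-0.025,0,-0.125],[0,0,0],1],[[-0.025,0,-0.125],[0,0,0],1],[[-0.09,0.05,-0.125],[0,0,0],1],[[-0.15,0.08,-0.125],[0,0,0],1],[[-0.2,0.12,-0.125],[0,0,0],1],[[-0.2,0.12,-0.125],[0,0,0],1]])

```text
clock: 6.63
ee_pos: [0.5252, -0.1975, 0.1111]
tcp_rot: [-0.074, 0.997, -0.0, 0.001]
wrist_force: [0.2, -0.9, 0.1]
gripper_width: 0.0002
```

```bash
python3 -c "
from h import *
st();go(-4.5,170,110);go(-4.5,170,25)"
```

```text
t 6.63 chute mm [-61.6 104.6] z 111.1 F [ 0.2 -0.9  0.1]
(-4.5, 170, 110) shift [-0.0955  0.1087  0.0018] turn [-0.0001  0.0002  0.0004]
(-4.5, 170, 25) shift [-0.0953  0.1088  0.1435] turn [-0.0001  0.0002  0.0004]
```

move_arm(rows=[[[-0.05,0.06,0],[0,0,0],1],[[-0.0955,0.109,0],[0,0,0],1],[[-0.0955,0.109,0],[0,0,0],1],[[-0.0955,0.109,0],[0,0,0],1],[[-0.0955,0.109,0.04],[0,0,0],1],[[-0.0955,0.109,0.08],[0,0,0],1],[[-0.0955,0.109,0.11],[0,0,0],1],[[-0.0955,0.109,0.13],[0,0,0],1],[[-0.0955,0.109,0.143],[0,0,0],1],[[-0.0955,0.109,0.143],[0,0,0],1]])

```text
clock: 7.47
ee_pos: [0.5664, -0.1283, 0.0234]
tcp_rot: [-0.072, 0.997, 0.0, -0.002]
wrist_force: [-0.3, -0.7, 0.1]
gripper_width: 0.0004
```

```bash
python3 -c "
from h import *
st();go(-4.5,140,25)
a=cv2.cvtColor(env.get_image('scene'),cv2.COLOR_RGB2BGR);cv2.imwrite('pics/s5.png',cv2.resize(a[40:190,100:300],None,fx=4,fy=4,interpolation=2))"
```

```text
t 7.47 chute mm [-10.8 167. ] z 23.4 F [-0.3 -0.7  0.1]
(-4.5, 140, 25) shift [-0.0106 -0.0451 -0.0027] turn [ 0.0001 -0.0006 -0.0002]
```

View pics/s5.png

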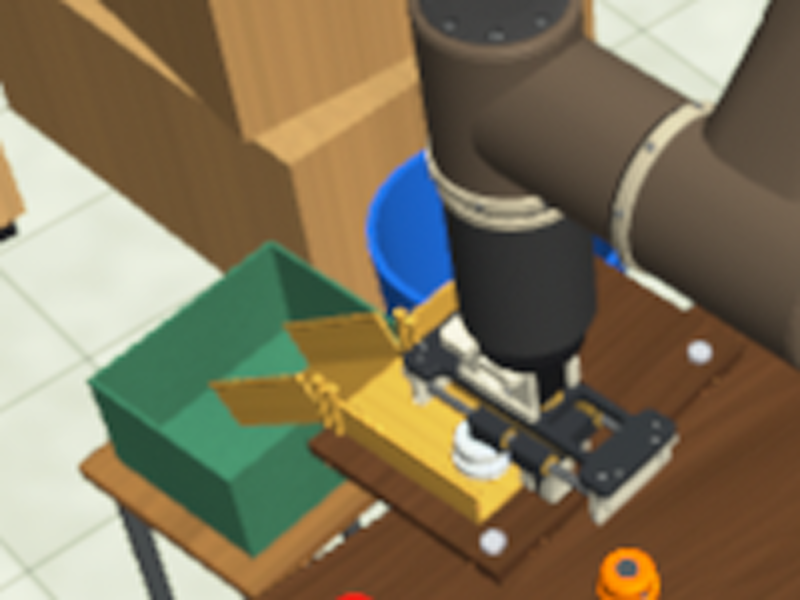

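The fingers are behind the housing at (545,485), with the gate open. I start the push.

move_arm(rows=[[[-0.0105,0,-0.003],[0,0,0],1],[[-0.0105,-0.015,-0.003],[0,0,0],1],[[-0.0105,-0.025,-0.003],[0,0,0],1],[[-0.0105,-0.033,-0.003],[0,0,0],1],[[-0.0105,-0.041,-0.003],[0,0,0],1],[[-0.0105,-0.049,-0.003],[0,0,0],1],[[-0.0105,-0.057,-0.003],[0,0,0],1],[[-0.0105,-0.065,-0.003],[0,0,0],1],[[-0.0105,-0.073,-0.003],[0,0,0],1],[[-0.0105,-0.08,-0.003],[0,0,0],1]])

```text
clock: 8.35
ee_pos: [0.5818, -0.1744, 0.027]
tcp_rot: [-0.073, 0.997, -0.0, -0.0]
wrist_force: [0.0, 0.8, 0.8]
gripper_width: 0.0003
```

```bash
python3 -c "
from h import *
st();go(-4.5,60,25)
a=env.get_image('scene')
for r in env.silhouettes('scene','housing')+env.silhouettes('top','housing'):print(r['confidence'],r['location'])
a=cv2.cvtColor(a,cv2.COLOR_RGB2BGR);cv2.imwrite('pics/s6.png',cv2.resize(a[40:190,100:300],None,fx=4,fy=4,interpolation=2))"
```

```text
t 8.35 chute mm [ -2.2 119.2] z 27.0 F [0.  0.8 0.8]
(-4.5, 60, 25) shift [ 0.0038 -0.0987  0.0034] turn [-0. -0. -0.]
0.53 [188.8, 195.1]
0.46 [255.2, 184.7]
0.39 [208.5, 152.4]
0.8 [384.4, 193.6]
0.79 [320.2, 199.3]
0.32 [178.1, 185.9]
```

View pics/s6.png

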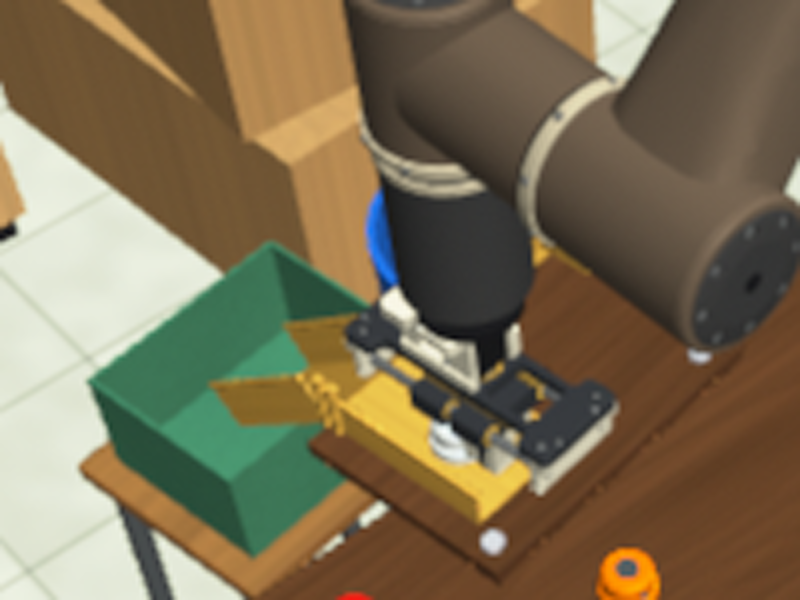

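The housing is moving ahead of the fingers, at (450,440) in the crop. I push on.

move_arm(rows=[[[0.002,-0.01,0],[0,0,0],1],[[0.002,-0.02,0],[0,0,0],1],[[0.002,-0.03,0],[0,0,0],1],[[0.002,-0.04,0],[0,0,0],1],[[0.002,-0.05,0],[0,0,0],1],[[0.002,-0.06,0],[0,0,0],1],[[0.002,-0.07,0],[0,0,0],1],[[0.002,-0.08,0],[0,0,0],1],[[0.002,-0.09,0],[0,0,0],1],[[0.002,-0.1,0],[0,0,0],1]])

```text
clock: 9.33
ee_pos: [0.5893, -0.2341, 0.027]
tcp_rot: [-0.073, 0.997, 0.0, -0.0]
wrist_force: [-0.1, 0.9, 0.0]
gripper_width: 0.0001
```

```bash
python3 -c "
from h import *
st();go(-2,22,26)
a=env.get_image('scene')
a=cv2.cvtColor(a,cv2.COLOR_RGB2BGR);cv2.imwrite('pics/s7.png',cv2.resize(a[40:190,100:300],None,fx=4,fy=4,interpolation=2))"
```

```text
t 9.33 chute mm [-3.5 59.1] z 27.0 F [-0.1  0.9  0. ]
(-2, 22, 26) shift [-0.0025 -0.0618  0.0016] turn [ 0. -0. -0.]
```

View pics/s7.png

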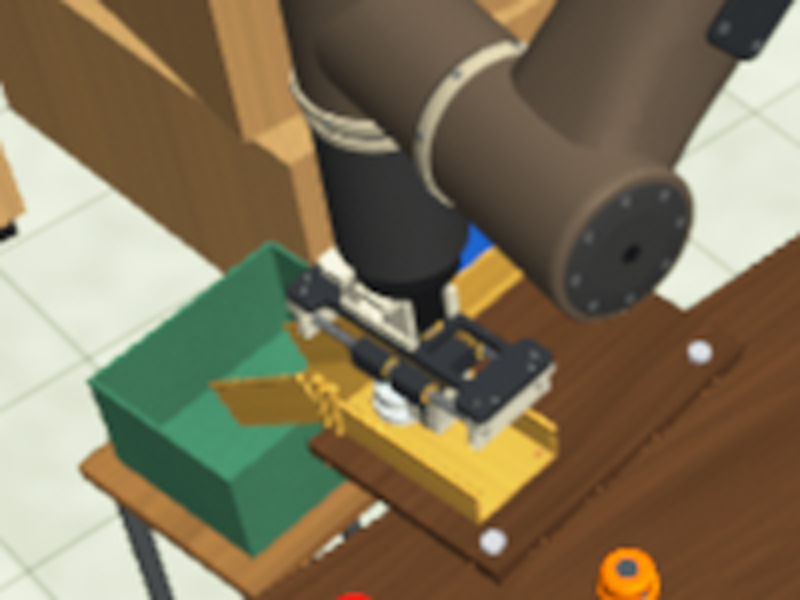

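The housing is centred in front of the fingers at (395,400). I push it over the edge.

move_arm(rows=[[[0,-0.01,0],[0,0,0],1],[[0,-0.02,0],[0,0,0],1],[[0,-0.03,0],[0,0,0],1],[[0,-0.04,0],[0,0,0],1],[[0,-0.05,0],[0,0,0],1],[[0,-0.058,0],[0,0,0],1],[[0,-0.066,0],[0,0,0],1],[[0,-0.066,0],[0,0,0],1],[[0,-0.066,0],[0,0,0],1],[[0,-0.066,0],[0,0,0],1]])

```text
clock: 10.22
ee_pos: [0.5949, -0.2726, 0.0269]
tcp_rot: [-0.073, 0.997, 0.0, -0.0]
wrist_force: [-0.5, 0.1, -0.9]
gripper_width: 0.0003
```

```bash
python3 -c "
from h import *
st();go(-2,60,110)
a=env.get_image('scene')
a=cv2.cvtColor(a,cv2.COLOR_RGB2BGR);cv2.imwrite('pics/s8.png',cv2.resize(a[40:190,100:300],None,fx=4,fy=4,interpolation=2))"
```

```text
t 10.22 chute mm [-3.6 20.2] z 26.9 F [-0.5  0.1 -0.9]
(-2, 60, 110) shift [-0.0026  0.0664 -0.1384] turn [ 0. -0. -0.]
```

View pics/s8.png

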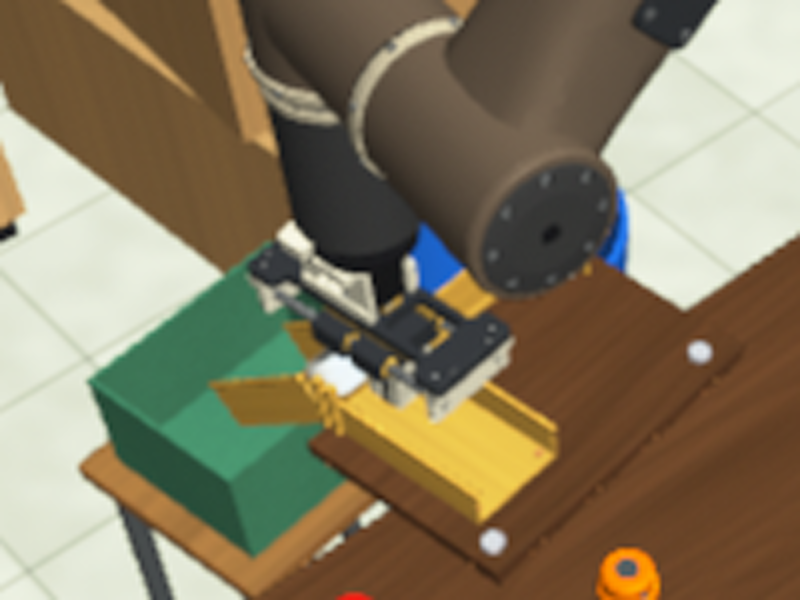

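The housing is at the edge (335,375) but not clearly away, so I push about 15 mm more.

move_arm(rows=[[[0,-0.006,0],[0,0,0],1],[[0,-0.012,0],[0,0,0],1],[[0,-0.018,0],[0,0,0],1],[[0,-0.024,0],[0,0,0],1],[[0,-0.028,0],[0,0,0],1],[[0,-0.028,0],[0,0,0],1],[[0,-0.028,0],[0,0,0],1],[[0,-0.028,0],[0,0,0],1],[[0,-0.028,0],[0,0,0],1],[[0,-0.028,0],[0,0,0],1]])

```text
clock: 11.1
ee_pos: [0.5975, -0.2891, 0.0271]
tcp_rot: [-0.073, 0.997, 0.0, 0.0]
wrist_force: [-0.6, -0.9, 0.5]
gripper_width: 0.0002
```

```bash
python3 -c "
from h import *
st();go(-2,60,110);go(-150,60,110);go(-226,30,120)
a=env.get_image('scene')
a=cv2.cvtColor(a,cv2.COLOR_RGB2BGR);cv2.imwrite('pics/s9.png',cv2.resize(a[40:190,100:300],None,fx=4,fy=4,interpolation=2))"
```

```text
t 11.1 chute mm [-3.4  3.5] z 27.1 F [-0.6 -0.9  0.5]
(-2, 60, 110) shift [-0.0024  0.0942 -0.1382] turn [0. 0. 0.]
(-150, 60, 110) shift [ 0.2443  0.0943 -0.1382] turn [0. 0. 0.]
(-226, 30, 120) shift [ 0.371   0.0443 -0.1549] turn [0. 0. 0.]
```

View pics/s9.png

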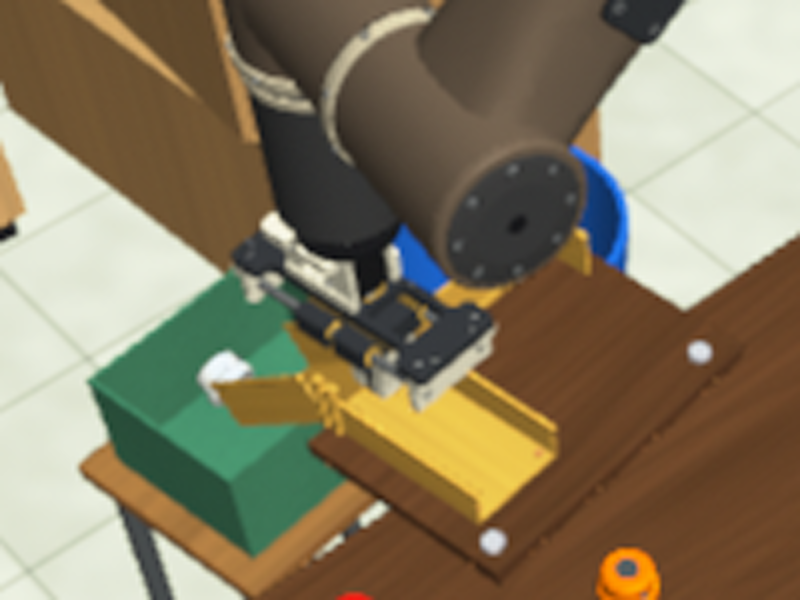

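The housing has run down into the green box, at (225,375). I rise and go over to the front of the lip.

move_arm(rows=[[[0,0.02,0],[0,0,0],1],[[0,0.03,-0.06],[0,0,0],1],[[0,0.044,-0.12],[0,0,0],1],[[0,0.044,-0.155],[0,0,0],1],[[0.06,0.044,-0.155],[0,0,0],1],[[0.12,0.044,-0.155],[0,0,0],1],[[0.18,0.044,-0.155],[0,0,0],1],[[0.24,0.044,-0.155],[0,0,0],1],[[0.3,0.044,-0.155],[0,0,0],1],[[0.34,0.044,-0.155],[0,0,0],1]])

```text
clock: 11.98
ee_pos: [0.3885, -0.2921, 0.1199]
tcp_rot: [-0.073, 0.997, 0.0, -0.0]
wrist_force: [-0.2, -0.4, -0.4]
gripper_width: 0.0003
```

move_arm(rows=[[[0.035,0,0],[0,0,0],1],[[0.035,0,0],[0,0,0],1],[[0.035,0,0],[0,0,0],1],[[0.035,0,0],[0,0,0],1],[[0.035,0,0],[0,0,0],1],[[0.035,0,0],[0,0,0],1],[[0.035,0,0],[0,0,0],1],[[0.035,0,0],[0,0,0],1],[[0.035,0,0],[0,0,0],1],[[0.035,0,0],[0,0,0],1]])

```text
clock: 12.82
ee_pos: [0.3711, -0.2958, 0.1199]
tcp_rot: [-0.073, 0.997, 0.0, -0.0]
wrist_force: [0.1, 0.0, -0.9]
gripper_width: 0.0002
```

```bash
python3 -c "
from h import *
st();go(-228,30,120);go(-228,30,38)"
```

```text
t 12.82 chute mm [-228.3   29.8] z 119.9 F [ 0.1  0.  -0.9]
(-228, 30, 120) shift [-0.0006  0.0003 -0.0002] turn [ 0. -0.  0.]
(-228, 30, 38) shift [-0.0006  0.0003  0.1364] turn [ 0. -0.  0.]
```

move_arm(rows=[[[0,0,0.05],[0,0,0],1],[[0,0,0.1],[0,0,0],1],[[0,0,0.136],[0,0,0],1],[[0,0,0.136],[0,0,0],1],[[-0.01,0,0.136],[0,0,0],1],[[-0.02,0,0.136],[0,0,0],1],[[-0.03,0,0.136],[0,0,0],1],[[-0.04,0,0.136],[0,0,0],1],[[-0.05,0,0.136],[0,0,0],1],[[-0.06,0,0.136],[0,0,0],1]])

```text
clock: 13.65
ee_pos: [0.4074, -0.2906, 0.0391]
tcp_rot: [-0.073, 0.997, -0.0, 0.0]
wrist_force: [-2.6, -0.6, 1.1]
gripper_width: 0.0003
```

move_arm(rows=[[[-0.01,0,0],[0,0,0],1],[[-0.02,0,0],[0,0,0],1],[[-0.03,0,0],[0,0,0],1],[[-0.04,0,0],[0,0,0],1],[[-0.05,0,0],[0,0,0],1],[[-0.06,0,0],[0,0,0],1],[[-0.07,0,0],[0,0,0],1],[[-0.08,0,0],[0,0,0],1],[[-0.09,0,0],[0,0,0],1],[[-0.1,0,0],[0,0,0],1]])

```text
clock: 14.48
ee_pos: [0.4666, -0.2819, 0.0384]
tcp_rot: [-0.073, 0.997, -0.0, -0.0]
wrist_force: [-3.1, -1.1, 1.3]
gripper_width: 0.0005
```

```bash
python3 -c "
from h import *
st();go(-118,30,38)
a=env.get_image('scene')
a=cv2.cvtColor(a,cv2.COLOR_RGB2BGR);cv2.imwrite('pics/s10.png',cv2.resize(a[40:190,100:300],None,fx=4,fy=4,interpolation=2))"
```

```text
t 14.48 chute mm [-131.8   29.7] z 38.4 F [-3.1 -1.1  1.3]
(-118, 30, 38) shift [-0.0231  0.0005  0.0006] turn [-0. -0. -0.]
```

move_arm(rows=[[[-0.004,0,0],[0,0,0],1],[[-0.008,0,0],[0,0,0],1],[[-0.012,0,0],[0,0,0],1],[[-0.014,0,0],[0,0,0],1],[[-0.016,0,0],[0,0,0],1],[[-0.018,0,0],[0,0,0],1],[[-0.02,0,0],[0,0,0],1],[[-0.021,0,0],[0,0,0],1],[[-0.021,0,0],[0,0,0],1],[[-0.021,0,0],[0,0,0],1]])

```text
clock: 15.37
ee_pos: [0.4773, -0.2802, 0.0383]
tcp_rot: [-0.073, 0.997, 0.0, -0.001]
wrist_force: [-4.9, -2.8, 2.4]
gripper_width: 0.0004
```

```bash
python3 -c "
from h import *
st()"
```

```text
t 15.37 chute mm [-121.    29.8] z 38.3 F [-4.9 -2.8  2.4]
```

move_arm(rows=[[[-0.001,0,0],[0,0,0],1],[[-0.002,0,0],[0,0,0],1],[[-0.003,0,0],[0,0,0],1],[[-0.004,0,0],[0,0,0],1],[[-0.005,0,0],[0,0,0],1],[[-0.005,0,0],[0,0,0],1],[[-0.005,0,0],[0,0,0],1],[[-0.005,0,0],[0,0,0],1],[[-0.005,0,0],[0,0,0],1],[[-0.005,0,0],[0,0,0],1]])

```text
clock: 16.2
ee_pos: [0.4775, -0.2799, 0.038]
tcp_rot: [-0.072, 0.997, 0.001, -0.003]
wrist_force: [-13.0, -4.4, 6.9]
gripper_width: 0.0004
```

```bash
python3 -c "
from h import *
st()"
```

```text
t 16.2 chute mm [-120.8   30. ] z 38.0 F [-13.   -4.4   6.9]
```

It is firmly at a stop: 14 N with 0.2 mm of motion. I back off, rise and check.

move_arm(rows=[[[0.03,0,0],[0,0,0],1],[[0.06,0,0],[0,0,0],1],[[0.08,0,0],[0,0,0],1],[[0.08,0,-0.06],[0,0,0],1],[[0.08,0,-0.12],[0,0,0],1],[[0.08,0,-0.18],[0,0,0],1],[[0.14,-0.05,-0.24],[0,0,0],1],[[0.16,-0.1,-0.3],[0,0,0],1],[[0.16,-0.15,-0.3],[0,0,0],1],[[0.16,-0.2,-0.3],[0,0,0],1]])

```text
clock: 17.03
ee_pos: [0.405, -0.4149, 0.2241]
tcp_rot: [-0.074, 0.997, -0.003, 0.004]
wrist_force: [2.4, 0.1, 0.2]
gripper_width: 0.0005
```

move_arm(rows=[[[0,-0.06,0],[0,0,0],1],[[0,-0.1,0],[0,0,0],1],[[0,-0.16,0],[0,0,0],1],[[0,-0.2,0],[0,0,0],1],[[0,-0.2,0],[0,0,0],1],[[0,-0.2,0],[0,0,0],1],[[0,-0.2,0],[0,0,0],1],[[0,-0.2,0],[0,0,0],1],[[0,-0.2,0],[0,0,0],1],[[0,-0.2,0],[0,0,0],1]])

```text
clock: 17.87
ee_pos: [0.4217, -0.5303, 0.2191]
tcp_rot: [-0.073, 0.997, -0.0, 0.0]
wrist_force: [0.0, 0.6, -0.3]
gripper_width: 0.0005
```

```bash
python3 -c "
from h import *
st()
q=np.load('q.npy')
A=cv2.cvtColor(env.get_image('scene'),cv2.COLOR_RGB2BGR);B=cv2.cvtColor(env.get_image('top'),cv2.COLOR_RGB2BGR)
a=cv2.resize(A[60:210,100:280],None,fx=2.2,fy=2.2,interpolation=2);b=cv2.resize(B[120:290,340:530],(400,330),interpolation=2)
cv2.imwrite('pics/f.png',np.hstack([a[:330],b]))
for s in(0,.005):
  P=[c2w(q,[-.105-s,y,.066])[0] for y in(-.001,.05)];print(s,proj('scene',P).round(1).tolist(),((proj('scene',P)-[100,60])*2.2).round().tolist())
d=np.abs(cv2.imread('pics/scene0.png').astype(int)-A).max(2)>60;print('changed scene px right of 290:',d[:,290:].sum())
"
```

```text
t 17.87 chute mm [-212.5 -209.6] z 219.1 F [ 0.   0.6 -0.3]
0 [[215.0, 107.3], [227.2, 114.9]] [[253.0, 104.0], [280.0, 121.0]]
0.005 [[216.1, 106.4], [228.3, 114.0]] [[255.0, 102.0], [282.0, 119.0]]
changed scene px right of 290: 1174
```

View pics/f.png

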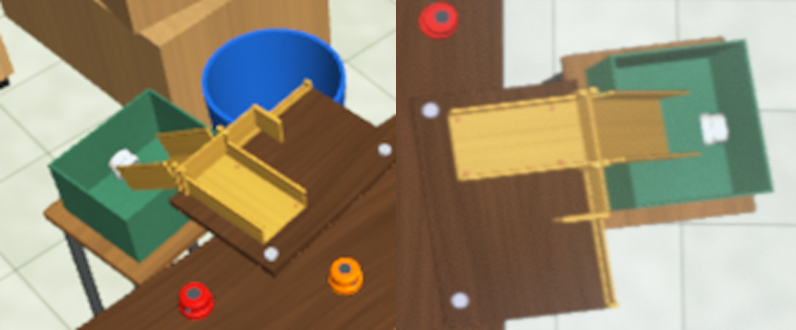

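The final picture shows the housing in the box, at (713,128) in the right half, and the gate shut across the passage. I'll do a numeric check on how far the lip moved since the start and on the bystanders, then hand in if it's consistent.

```bash
python3 -c "
from h import *
q=np.load('q.npy')
for n,(x0,y0,x1,y1) in {'scene':(206,100,236,128),'top':(408,226,436,242)}.items():
  a=cv2.imread('pics/%s0.png'%n);B=cv2.cvtColor(env.get_image(n),cv2.COLOR_RGB2BGR)
  T=cv2.resize(a[y0:y1,x0:x1],None,fx=8,fy=8,interpolation=2);S=cv2.resize(B[y0-10:y1+10,x0-10:x1+10],None,fx=8,fy=8,interpolation=2)
  v,_,_,l=0,0,0,0
  _,v,_,l=cv2.minMaxLoc(cv2.matchTemplate(S,T,cv2.TM_CCOEFF_NORMED))
  sh=np.array(l)/8-10;p=proj(n,[c2w(q,[-.11,.03,.05])[0],c2w(q,[-.1,.03,.05])[0]]);g=(p[1]-p[0])/10
  print(n,v,sh,'mm closed since start',sh@g/(g@g))
  d=(np.abs(a.astype(int)-B).max(2)>50).astype(np.uint8);k,_,s,_=cv2.connectedComponentsWithStats(d)
  print([r.tolist() for r in s[1:] if r[4]>25])
"
```

```text
scene 0.9941685795783997 [-0.75   0.625] mm closed since start 3.4407600846893236
[[162, 0, 50, 24, 600], [358, 0, 22, 53, 627], [412, 0, 30, 72, 546], [437, 6, 3, 12, 30], [430, 38, 6, 12, 48], [436, 44, 9, 27, 116], [376, 70, 15, 17, 42], [417, 98, 10, 10, 38], [216, 106, 13, 10, 34], [149, 127, 14, 14, 95], [213, 143, 16, 17, 216]]
top 0.9944062232971191 [-0.25  -1.875] mm closed since start 4.431689695007136
[[484, 178, 14, 17, 187], [374, 186, 20, 19, 304], [419, 230, 14, 7, 57], [493, 252, 67, 168, 5593], [262, 385, 11, 9, 48], [276, 390, 49, 14, 358], [329, 402, 16, 12, 125]]
```

```bash
python3 -c "
from h import *
env.job_done();st()"
```

```text
the job is handed in; nothing more can be done
the job is handed in; nothing more can be done
```

I finished the job and handed it in at about 18 s of the 61 s allowed. I hooked the gate with the shut fingers and drew it out to its stop. I then pushed the housing off the landing into the green box and pushed the gate back until it met its home stop. Nothing was gripped or lifted.

**Housing:** the final pictures show it in the green box.

**Gate:** both ends of its travel felt like hard stops.
- Open: about 12 N with 0.5 mm of movement.
- Home: about 14 N with 0.2 mm of movement.

**Gate position by camera:** the pictures only partly confirm that the gate is fully home. My first fit put it about 5 mm ajar at the start. Comparing pictures afterwards, it had closed 3.4 mm by one camera and 4.4 mm by the other. The 1–2 mm left over is within the measuring error, so I relied on the stop force.

**Finger travel:** the distance between the two stops fits a full 90 mm draw only if the fingertips are about 22 mm wide, not the 19 mm given for the pads. At 19 mm it would come out at about 86 mm. I did not resolve this.

**Everything else:** comparing start and end pictures showed changes only at the arm, gate and housing. The robot was clear of everything, at about 0.22 m height, when I handed in.

I viewed 12 pictures, two over the budget of 10.

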